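Close the thinner tank of the pad printer

ROBOT

A 6-joint arm with a two-finger parallel gripper is mounted at the origin on the work surface. World frame = base frame: x ahead of the robot, y to its left, z up, the work surface at z = 0. Lengths are in m, angles in rad, forces in N, time in s.
With the tool pointing down it reaches from about 0.4 to 0.825 m from the base axis. Payload 7 kg.
Tool frame: the origin (TCP) lies on the centre line of the jaws, within the pads' length; the fingertips stand 22 mm ahead of it and the grasp point (between the pads) lies 3 mm ahead of it; z points along the fingers, y is the line along which they close (so a half turn about z gives the same grasp; the last joint's range is limited). The gripper opens to 88 mm and grips with 3 to 60 N. Pads are 19 mm wide; open, the fingers measure 130 mm over their backs; the gripper's body (78 mm by 193 mm) begins 47 mm behind the grasp point.
Start: joints at [1.567, 0.359, 0.012, 0, -1.224, -0.288], TCP at [0.194, 0.646, 0.22] pointing down, gripper open.
Joint ranges: [-3.07, 3.07], [-1.43, 2.12], [-1.02, 1.25], [-3.03, 1.67], [-3.05, -0], [-3.03, 3.03]. Speed limits (rad/s): [2.39, 2.39, 3.01, 3.14, 3.14, 3.14].

INTERFACE

Orientations are given as [roll, pitch, yaw] about the fixed x, y, z axes, in that order (R = Rz(yaw) Ry(pitch) Rx(roll)).
In Python, from station import monitor, viewer, order gives the robot as it stands. The module is installed in compiled form; this text tells all that it offers.
- The arm moves only by the tool servo_tool, never from a script. Its argument "targets" is a list of rows, each an object with "angular": the turn, a rotation vector about the tool's x, y, z in degrees, a list of three; "xyz": the shift along the tool's x, y, z in cm, a list of three; "claw": the finger opening in cm, from 0 to 8.76. A call has 1 to 20 rows; each row shifts and turns the commanded pose from where the row before left it, along the tool's axes as they then stand; what a row does not reach is not made up. A row lasts 1/10 s, in which the tool goes at most 50 mm and 8.59 degrees, less where a joint would pass 70% of its speed; a pose out of reach is approached as far as the arm can. A call is refused whole if a number of a shift passes 5 or a number of a turn 8.59, either way. A call with a gripper value outside its range is refused whole. The fingers move at their own pace and stop on an object; "force" is the grip in N (left out, the last holds). Time passes only in rows, so rows that do not move let the fingers close. It gives the time, the measured TCP pose, the force, the opening and the grip force at its end, in the units of the state.
- monitor.get_state(): the state, without advancing time (a new reading comes with each control period).
- viewer.grab_frame(name): name is "scene" or "side" or "wrist"; returns a dict with "color" (400x640x3 uint8, blue, green, red), "fovy" (degrees; the focal length in pixels is half the picture's height over the tangent of half this angle, whatever the lens; pixels are square), "cx", "cy" (the principal point, pixels), "k1" (the pictures are not rectified: a ray, as slopes to the right and down, at radius r is drawn at 1 + k1 r^2 times it, then the intrinsics apply), "R" (3x3) and "t" (3): a world point X has camera coordinates R X + t. Camera axes: x right, y down, z forward; pixel columns grow to the right and rows downward; lengths in m; the calibration is good to about 2 mm. A picture is of the moment at which its call begins. There is no depth.
- order.job_done(): hands the job in; it is judged then, once.
The state is a dict: "t": time; "q": joint angles; "qd": joint speeds; "joint_efforts": joint torques, N m; "eef_pos": TCP position; "ee_rot": TCP orientation; "force": force on the tool from outside, world axes, zero at the start; "moment": the same for the moment, N m; "width": finger opening in m; "gripper_force": force on a finger pad.
Only numpy, scipy, OpenCV 4.12 (cv2) and the standard library are available. Lean on these libraries where they do the work, as an engineer would, in place of code of your own. Each camera call takes 0.05 s, during which the arm holds its last target. There are 200 camera calls.

TASK

Put the red cap back on the thinner tank: set it squarely on the filler neck, turn it backwards (anticlockwise seen from above) under light pressure until you feel it drop into the thread, then screw it down clockwise until it is snug on the gasket and let go. Press gently, do not crush the gasket, and leave everything else where it is.

Things in the scene. Friction and masses are not known exactly. Their poses are not given: they have to be found in the camera images.
- cap_mid (a point): centre of the red plastic screw cap, half-way up (14 mm above its rim). Ribbed cup 54 mm across (55 over the ribs), 28 mm high, about 45 g, closed top 4 mm thick, open side down on the bench; z up along its axis. Bore 48 mm; inside near the rim three thread ridges, each an eighth of a turn long, leave a bore of 41.4 mm. Where they start cannot be seen.
- cap: the same cap; origin at the centre of its rim (underside). Height of cap_mid against the point mouth: resting on the threads, 1 to 6 mm below it. Turned anticlockwise it climbs 5 mm per third of a turn to 1 mm below, drops to 6 mm below, and so on every third of a turn. From the drop, clockwise, it sinks 15 mm a turn to the gasket (10 mm below) in about 110 degrees; the thread begins to pull some 45 degrees later.
- tank: thinner dosing tank, fixed to the bench: off-white moulded box 105 x 90 mm, top 106 mm above the bench, on an aluminium plate 170 x 120 mm, a white pump block 66 mm high at its +x side; origin on the bench under the neck's axis, z up. A white filler neck stands on top.
- mouth (a point): centre of the free top of the black rubber gasket on the filler neck, on the neck's axis, 138 mm above the bench. The gasket yields 1 mm per 10 N; over 3 mm crushes it. Torque to turn the cap: below 0.06 N m before the thread pulls on the gasket, 0.12 to 0.25 N m when it is squeezed by 1 to 2.5 mm, which is snug; a snug cap stays when let go.
- neck_foot (a point): foot of the white filler neck, on its axis, on the tank's top, 32 mm below mouth. Neck 39 mm across (45.4 over its threads), bevelled to 35 mm at the rim. Three-start right-hand thread, 15 mm of travel per turn, 1.2 mm axial play, upper ends 14 mm below mouth; where they start round it differs each time and cannot be measured. Rigid: a push over 40 N, or a fast landing, harms the thread.
- white_cap_mid (a point): centre of a smaller white screw cap (38 mm across, 22 mm high) of another container: not wanted
- pad: yellow silicone printing pad on an aluminium plate 60 x 50 mm, 44 mm high; origin under its centre
- funnel: yellow funnel standing on its 64 mm mouth, 75 mm high; origin under its centre
- ink_cup: steel ink cup, 90 mm across, 32 mm high; origin under its centre
- ink_jar: ink jar with blue label, 68 mm across, 75 mm high; origin under its centre
- hardener: amber hardener bottle, 44 mm across, 100 mm high; origin under its centre
- spatula: ink spatula 200 mm long lying along its x; origin under its middle
There are look-alikes about, which are no part of the job. Of the things shaped like the cap, the red one is meant.

How it is judged:
On the way, in this order (a step that is already met when the one before it is completed fails the run):
1. the cap, square on the neck, has come up on to the thread's upper end, from which it drops (resting or turning there, its middle less than 2 mm below the gasket's top) (horizontal distance between cap_mid and mouth below 0.003 m and angle between cap's own z axis and vertical below 0.1 rad and z of cap_mid in the frame of mouth between -0.002 and 0 m and (angular speed of cap above 0.1 rad/s or linear speed of cap below 0.004 m/s) and contact force between cap and tank above 0.1 N), for 0.05 s.
2. the cap has dropped into the thread (its middle more than 4.7 mm below the gasket's top) (horizontal distance between cap_mid and mouth below 0.003 m and angle between cap's own z axis and vertical below 0.1 rad and z of cap_mid in the frame of mouth below -0.0047 m), for 0.1 s.
At the end, for the whole second after the job is handed in: The red cap is screwed down on the neck: its middle 10.6 to 13.2 mm below the gasket's free top (gasket squeezed by 0.6 to 3.2 mm), within 2 mm of the neck's axis, tilted less than 0.05 rad, at rest and released (z of cap_mid in the frame of mouth between -0.0132 and -0.0106 m and horizontal distance between cap_mid and mouth below 0.002 m and angle between cap's own z axis and vertical below 0.05 rad and linear speed of cap below 0.01 m/s); the robot touches nothing.
It fails at once if the cap is pushed against the neck or its thread with more than 40 N before it has reached the gasket (z of cap_mid in the frame of mouth above -0.0095 m and contact force between cap and tank above 40 N).
It fails at once if the gasket is crushed (squeezed by more than 3.2 mm) (z of cap_mid in the frame of mouth below -0.0132 m and horizontal distance between cap_mid and mouth below 0.01 m).
It fails at once if another thing on the bench is moved by more than 25 mm (distance of any of white_cap_mid, pad, funnel, ink_cup, ink_jar, hardener, spatula from where it was at the start of the episode above 0.025 m).
It also fails if it takes over 64 s, if anything falls off the work surface, if the arm or the gripper's body presses on something with over 40 N, if the wrist force passes 120 N, or if a joint passes its speed limit or range.

## Working session

There is one attempt and no reset: what is moved stays moved. The work goes in short steps, Python scripts to look and compute and a tool call to move; the robot and the scene stay as the last step left them, time stands still between calls to the robot, and variables do not carry over. Pictures are saved under pics/ and viewed, at most 10 in all, crops included, and the job is handed in when it is done.

Besides the shell and the picture viewer there is one more tool, called after ">>>" by a JSON object that holds its "fn" and its "kwargs", one argument or row to a line. servo_tool: Moves the arm, as the interface text tells. Its arguments: {"type":"object","properties":{"targets":{"type":"array"},"force":{"type":"number"}},"required":["targets"]}

```bash
mkdir -p pics; cat > h.py <<'E'
import numpy as np, cv2, pickle
from station import monitor, viewer, order
def grab(n,tag):
    f=viewer.grab_frame(n); cv2.imwrite(f'pics/{tag}.png',f['color']); pickle.dump(f,open(f'pics/{tag}.pkl','wb')); return f
def load(tag): return pickle.load(open(f'pics/{tag}.pkl','rb'))
def KD(f):
    F=200/np.tan(np.radians(f['fovy'])/2)
    return np.array([[F,0,f['cx']],[0,F,f['cy']],[0,0,1.]]),np.array([f['k1'],0,0,0,0.])
def ray(f,uv):
    K,D=KD(f); p=cv2.undistortPoints(np.array([[uv]],float),K,D)[0,0]
    R=np.array(f['R']);t=np.array(f['t']); return -R.T@t, R.T@np.array([p[0],p[1],1])
def onz(f,uv,z):
    c,d=ray(f,uv); return c+d*(z-c[2])/d[2]
def proj(f,X):
    K,D=KD(f); return cv2.projectPoints(np.array(X,float).reshape(-1,1,3),cv2.Rodrigues(np.array(f['R']))[0],np.array(f['t'],float),K,D)[0][:,0]
def tri(obs):
    A=np.zeros((3,3));b=np.zeros(3)
    for f,uv in obs:
        c,d=ray(f,uv); d/=np.linalg.norm(d); P=np.eye(3)-np.outer(d,d); A+=P;b+=P@c
    return np.linalg.solve(A,b)
E
python3 - <<'E'
from h import *
for n in('scene','side','wrist'):
    f=grab(n,n+'0'); print(n,f['fovy'],f['k1'],-np.array(f['R']).T@f['t'])
print(monitor.get_state())
a,b=[cv2.imread(f'pics/{n}0.png') for n in('scene','side')]
cv2.imwrite('pics/c.png',np.vstack([a,b])[:, :][:800])
E
```

```text
scene 48.02542645566717 -0.12688103169528317 [1.40139506 0.09992463 0.81993953]
side 47.08019946149818 -0.040776308300850994 [-0.03060511 -0.56424416  0.86669957]
wrist 60.6089209411715 -0.07072990901138582 [0.26200366 0.62578517 0.38302588]
{'t': 0.15, 'q': array([ 1.56709367e+00,  3.59215577e-01,  1.12737246e-02, -2.97345709e-04,
       -1.22412988e+00, -2.88132515e-01]), 'qd': array([-0.0009331 , -0.00293833,  0.00170181,  0.00080799,  0.0013208 ,
       -0.00062564]), 'joint_efforts': array([-1.00205903e-03, -5.83274996e+01,  2.93291974e+01,  7.00124547e+00,
        8.76948674e-03, -1.12869270e-04]), 'eef_pos': array([0.19408588, 0.6460813 , 0.21893653]), 'ee_rot': array([ 3.14029038e+00, -9.44211027e-05, -2.91936316e-01]), 'force': array([ 0.03287966,  0.77475522, -0.09894839]), 'moment': array([-0.05005793,  0.00211011, -0.00979979]), 'gripper_force': 0.0, 'width': 0.0879426112943435}
```

View pics/scene0.png

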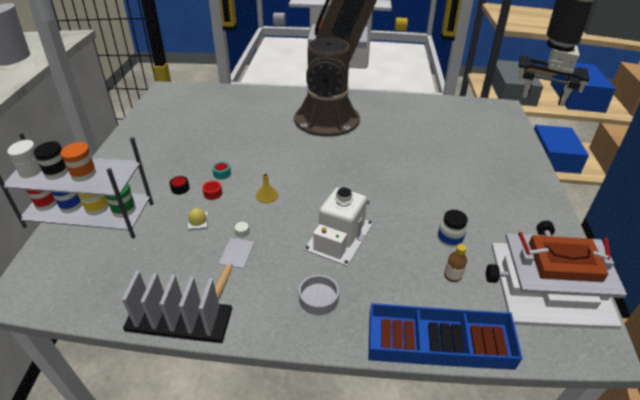

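View pics/side0.png

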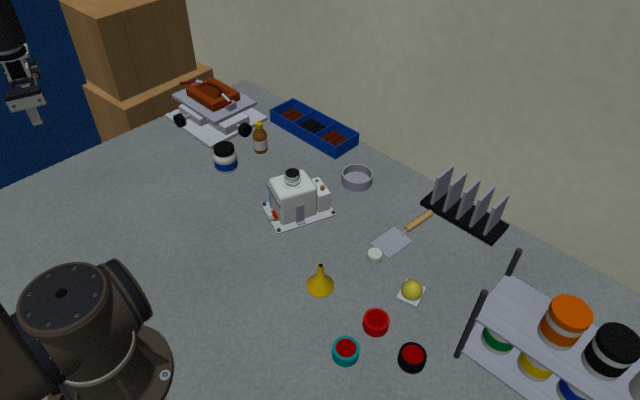

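Scene view: three cap-like things. They are all-red at (212,189), side (376,322); a teal ring with a red centre at (222,170), side (345,351); and a black ring with a red centre at (179,184), side (412,357). The all-red one fits a red plastic cap. The neck is at scene (344,195), side (292,174). I'll confirm in one enlarged crop.

```bash
python3 - <<'E'
from h import *
a=cv2.imread('pics/side0.png');b=cv2.imread('pics/scene0.png')
r=lambda i,x,y,w,h,s:cv2.resize(i[y:y+h,x:x+w],None,fx=s,fy=s,interpolation=cv2.INTER_CUBIC)
top=np.hstack([r(a,320,295,130,100,3),r(a,250,150,130,100,3)])
bot=np.hstack([r(b,160,145,130,66,3),r(b,300,170,130,66,3)])
cv2.imwrite('pics/crop1.png',np.vstack([top,bot]))
E
```

```text
(no output)
```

View pics/crop1.png

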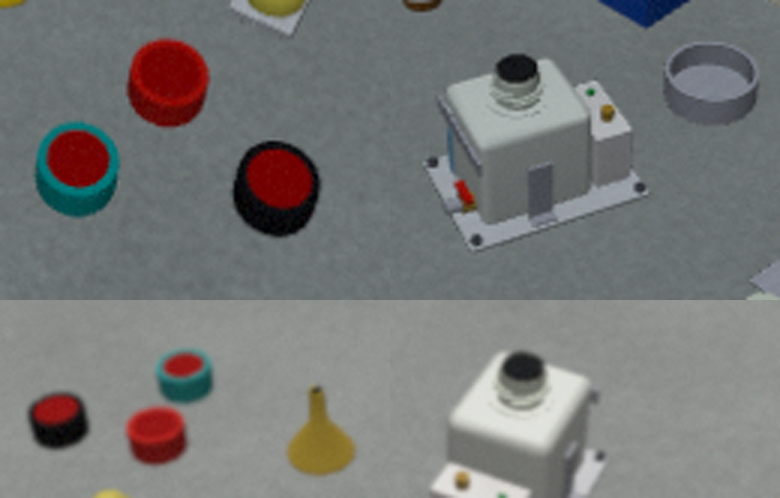

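The all-red one is the wanted cap; the others are teal and black with red tops. In the full images its top centre is about side (376.3,319.7), scene (212.3,185). The gasket top is about side (292.3,173), scene (344.3,192).

```bash
python3 - <<'E'
from h import *
s=load('scene0');d=load('side0')
print('cap',onz(s,(212.3,185),.028),onz(d,(376.3,319.7),.028),tri([(s,(212.3,185)),(d,(376.3,319.7))]))
print('mouth',onz(s,(344.3,192),.138),onz(d,(292.3,173),.138),tri([(s,(344.3,192)),(d,(292.3,173))]))
print('teal',onz(s,(222,166),.028),'black',onz(s,(179,181),.028),onz(d,(345,347),.028),onz(d,(412,352),.028),'funnel',onz(s,(267,198),0))
f=load('wrist0'); st=monitor.get_state(); print(np.array(f['R']).round(3), st['eef_pos'])
E
```

```text
cap [ 0.44770148 -0.28934166  0.028     ] [ 0.44795722 -0.29226457  0.028     ] [ 0.44772976 -0.29081593  0.02746837]
mouth [0.57274386 0.08655103 0.138     ] [0.56690805 0.08252934 0.138     ] [0.56946434 0.08601195 0.13487206]
teal [ 0.35592801 -0.28543875  0.028     ] black [ 0.43973029 -0.39147563  0.028     ] [ 0.35495549 -0.28676813  0.028     ] [ 0.43967533 -0.38945458  0.028     ] funnel [ 0.45500413 -0.13179334  0.        ]
[[-0.289 -0.957  0.003]
 [-0.924  0.28   0.262]
 [-0.251  0.073 -0.965]] [0.19408588 0.6460813  0.21893653]
```

>>> {"fn": "servo_tool", "kwargs": {
  "targets": [
    {"angular": [0,0,0],"xyz": [1.8,1.5,0],"claw": 8},
    {"angular": [0,0,0],"xyz": [3.6,3.0,0],"claw": 8},
    {"angular": [0,0,0],"xyz": [3.6,3.0,0],"claw": 8},
    {"angular": [0,0,0],"xyz": [3.6,3.0,0],"claw": 8},
    {"angular": [0,0,0],"xyz": [3.6,3.0,0],"claw": 8},
    {"angular": [0,0,0],"xyz": [3.6,3.0,0],"claw": 8},
    {"angular": [0,0,0],"xyz": [3.6,3.0,0],"claw": 8},
    {"angular": [0,0,0],"xyz": [3.6,3.0,0],"claw": 8},
    {"angular": [0,0,0],"xyz": [3.6,3.0,0],"claw": 8},
    {"angular": [0,0,0],"xyz": [3.6,3.0,0],"claw": 8},
    {"angular": [0,0,0],"xyz": [3.6,3.0,0],"claw": 8},
    {"angular": [0,0,0],"xyz": [3.6,3.0,0],"claw": 8},
    {"angular": [0,0,0],"xyz": [3.6,3.0,0],"claw": 8},
    {"angular": [0,0,0],"xyz": [3.6,3.0,0],"claw": 8},
    {"angular": [0,0,0],"xyz": [1.8,1.2,0],"claw": 8}
  ]
}}

```text
t: 1.65
eef_pos: [0.558, 0.099, 0.2194]
ee_rot: [3.141, 0.0, -0.294]
force: [-0.3, 1.4, 0.7]
width: 0.0798
gripper_force: 0.0
```

>>> {"fn": "servo_tool", "kwargs": {
  "targets": [
    {"angular": [0,0,0],"xyz": [0,2,0],"claw": 8},
    {"angular": [0,0,0],"xyz": [0,4,0],"claw": 8},
    {"angular": [0,0,0],"xyz": [0,4,0],"claw": 8},
    {"angular": [0,0,0],"xyz": [0,4,0],"claw": 8},
    {"angular": [0,0,0],"xyz": [0,4,0],"claw": 8},
    {"angular": [0,0,0],"xyz": [0,4,0],"claw": 8},
    {"angular": [0,0,0],"xyz": [0,4,0],"claw": 8},
    {"angular": [0,0,0],"xyz": [0,4,0],"claw": 8},
    {"angular": [0,0,0],"xyz": [0,4,0],"claw": 8},
    {"angular": [0,0,0],"xyz": [0,4,0],"claw": 8},
    {"angular": [0,0,5.8],"xyz": [0,0,0],"claw": 8},
    {"angular": [0,0,5.8],"xyz": [0,0,0],"claw": 8},
    {"angular": [0,0,5.8],"xyz": [0,0,0],"claw": 8},
    {"angular": [0,0,5.8],"xyz": [0,0,0],"claw": 8},
    {"angular": [0,0,5.8],"xyz": [0,0,0],"claw": 8},
    {"angular": [0,0,0],"xyz": [0,0,0],"claw": 8}
  ]
}}

```text
t: 3.25
eef_pos: [0.447, -0.2615, 0.2196]
ee_rot: [-3.142, 0.0, -0.799]
force: [-0.2, 0.6, 0.2]
width: 0.0805
gripper_force: 0.0
```

```bash
python3 - <<'E'
from h import *
f=grab('wrist','w1'); s=monitor.get_state(); print(s['t'],s['eef_pos'],s['ee_rot'],s['q'],s['force'])
print(proj(f,[[.448,-.291,.028],s['eef_pos']]))
E
```

```text
3.3 [ 0.44715129 -0.26149819  0.21964528] [-3.14147819e+00  1.64847728e-04 -7.95536464e-01] [-1.50028620e-01  9.93193789e-02 -3.29615641e-01 -2.09590080e-04
 -1.14192413e+00  9.25375636e-01] [-0.69381534 -0.93309925 -0.16751826]
[[334.71818822 157.62294287]
 [315.78758417 250.58393501]]
```

View pics/w1.png

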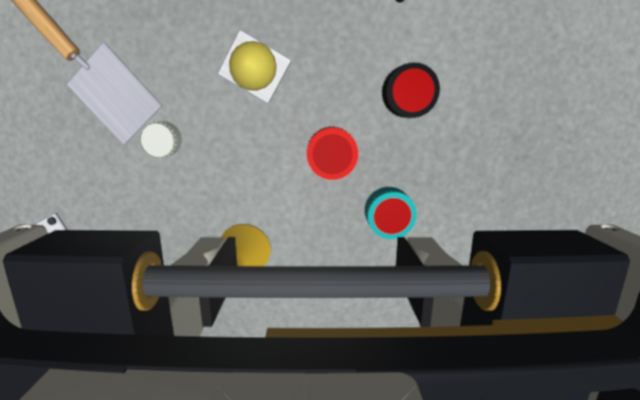

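The wrist view shows the red cap centred at about (332,153), with teal at (391,212) and black at (411,90), so it's close to the prediction of (335,158). I'll refine the centre.

```bash
python3 - <<'E'
from h import *
f=load('w1'); s=monitor.get_state()
h=cv2.cvtColor(f['color'],cv2.COLOR_BGR2HSV)
m=(((h[...,0]<8)|(h[...,0]>172))&(h[...,1]>140)&(h[...,2]>90)).astype(np.uint8)
n,l,st,c=cv2.connectedComponentsWithStats(m)
i=[k for k in range(1,n) if np.hypot(*(c[k]-[332,153]))<8 and st[k,4]>300][0]
ct=cv2.findContours((l==i).astype(np.uint8),0,1)[0][0]; print(st[i],c[i],cv2.fitEllipse(ct))
# fit silhouette model: hull of bottom and top circles
hull0=cv2.convexHull(ct).reshape(-1,2).astype(float)
from scipy.optimize import least_squares
a=np.linspace(0,2*np.pi,60)
def sil(p):
    r=.0273; P=[[p[0]+r*np.cos(t),p[1]+r*np.sin(t),z] for z in(0,.028) for t in a]
    return cv2.convexHull(proj(f,P).astype(np.float32))
def res(p):
    H=sil(p); return [cv2.pointPolygonTest(H,(float(x),float(y)),True) for x,y in ct.reshape(-1,2)]
r=least_squares(res,[.448,-.291],diff_step=1e-3); print(r.x,np.std(r.fun),np.mean(r.fun))
R=cv2.Rodrigues(np.array([0,0,0.]))[0]
from scipy.spatial.transform import Rotation as Ro
T=Ro.from_euler('xyz',s['ee_rot']).as_matrix()
print('tool delta cm',T.T@(np.array([*r.x,.025])-s['eef_pos'])*100)
E
```

```text
[ 307  127   51   52 2093] [331.98423316 152.94648829] ((331.98828125, 152.93528747558594), (50.23766326904297, 51.231468200683594), 166.32005310058594)
[ 0.45261517 -0.29187589] 0.30211944043703676 1.150644315181257
tool delta cm [ 2.55532055  1.73811719 19.46390817]
```

>>> {"fn": "servo_tool", "kwargs": {
  "targets": [
    {"angular": [0,0,0],"xyz": [0.8,0.6,2],"claw": 8},
    {"angular": [0,0,0],"xyz": [0.8,0.6,3.5],"claw": 8},
    {"angular": [0,0,0],"xyz": [0.8,0.5,3.5],"claw": 8},
    {"angular": [0,0,0],"xyz": [0,0,2],"claw": 8},
    {"angular": [0,0,0],"xyz": [0,0,0],"claw": 8}
  ]
}}

```text
t: 3.8
eef_pos: [0.4498, -0.2902, 0.1067]
ee_rot: [3.139, 0.005, -0.796]
force: [0.1, 0.3, -0.2]
width: 0.0799
gripper_force: 0.0
```

```bash
cat > fit.py <<'E'
from h import *
from scipy.optimize import least_squares
from scipy.spatial.transform import Rotation as Ro
def fitcap(f,guess,z0=0.):
    h=cv2.cvtColor(f['color'],cv2.COLOR_BGR2HSV)
    m=(((h[...,0]<8)|(h[...,0]>172))&(h[...,1]>140)&(h[...,2]>90)).astype(np.uint8)
    n,l,st,c=cv2.connectedComponentsWithStats(m)
    g=proj(f,[[*guess,z0+.014]])[0]
    i=min([k for k in range(1,n) if st[k,4]>200],key=lambda k:np.hypot(*(c[k]-g)))
    ct=cv2.findContours((l==i).astype(np.uint8),0,1)[0][0]
    a=np.linspace(0,2*np.pi,60)
    def res(p):
        P=[[p[0]+p[2]*np.cos(t),p[1]+p[2]*np.sin(t),z] for z in(z0,z0+.028) for t in a]
        H=cv2.convexHull(proj(f,P).astype(np.float32))
        return [cv2.pointPolygonTest(H,(float(x),float(y)),True)-.4 for x,y in ct.reshape(-1,2)]
    r=least_squares(res,[*guess,.0273],x_scale=[1,1,.1],diff_step=1e-3); return r.x,np.std(r.fun),st[i]
E
python3 - <<'E'
from fit import *
f=grab('wrist','w2'); s=monitor.get_state(); print(s['t'],s['eef_pos'],s['ee_rot'],s['q'],s['force'])
for n,g in (('w2',f),('side0',load('side0')),('scene0',load('scene0')),('w1',load('w1'))):
    print(n,fitcap(g,[.45,-.291]))
E
```

```text
3.85 [ 0.45120724 -0.29065855  0.10876912] [ 3.13983798e+00  2.50149313e-03 -7.95694133e-01] [-2.06785411e-01  2.36142222e-01 -4.39705858e-01  8.90392339e-05
 -8.98003000e-01  9.81834206e-01] [-0.47293984 -0.16197083  0.62857445]
w2 (array([ 0.45257504, -0.29156188,  0.02655442]), np.float64(0.467688695024783), array([ 278,  163,   73,   75, 4250], dtype=int32))
side0 (array([ 0.45189813, -0.28879766,  0.02487665]), np.float64(1.2813936756636954), array([363, 308,  27,  29, 553], dtype=int32))
scene0 (array([ 0.45020537, -0.29320751,  0.02345439]), np.float64(0.8715558119081731), array([203, 181,  18,  18, 262], dtype=int32))
w1 (array([ 0.45260693, -0.29190631,  0.02650081]), np.float64(0.3041691450623842), array([ 307,  127,   51,   52, 2093], dtype=int32))
```

>>> {"fn": "servo_tool", "kwargs": {
  "targets": [
    {"angular": [0,0,0],"xyz": [0.1,0,2],"claw": 8},
    {"angular": [0,0,0],"xyz": [0,0,3],"claw": 8},
    {"angular": [0,0,0],"xyz": [0,0,2],"claw": 8},
    {"angular": [0,0,0],"xyz": [0,0,1],"claw": 8},
    {"angular": [0,0,0],"xyz": [0,0,0.45],"claw": 8},
    {"angular": [0,0,0],"xyz": [0,0,0],"claw": 8},
    {"angular": [0,0,0],"xyz": [0,0,0],"claw": 7}
  ],
  "force": 25
}}

```text
t: 4.55
eef_pos: [0.4539, -0.2918, 0.0264]
ee_rot: [-3.141, -0.002, -0.797]
force: [-0.0, -0.9, 0.7]
width: 0.0763
gripper_force: 0.0
```

>>> {"fn": "servo_tool", "kwargs": {
  "targets": [
    {"angular": [0,0,0],"xyz": [0,0,0],"claw": 6},
    {"angular": [0,0,0],"xyz": [0,0,0],"claw": 5.7},
    {"angular": [0,0,0],"xyz": [0,0,0],"claw": 5},
    {"angular": [0,0,0],"xyz": [0,0,0],"claw": 5},
    {"angular": [0,0,0],"xyz": [0,0,0],"claw": 5},
    {"angular": [0,0,0],"xyz": [0,0,0],"claw": 5}
  ]
}}

```text
t: 5.15
eef_pos: [0.4529, -0.2916, 0.0252]
ee_rot: [3.142, 0.0, -0.798]
force: [0.0, 0.2, -0.9]
width: 0.0498
gripper_force: 0.0
```

```bash
python3 - <<'E'
from h import *
f=grab('wrist','w3');g=grab('side','s3'); s=monitor.get_state(); print(s['t'],s['eef_pos'],s['width'],s['gripper_force'],s['force'])
cv2.imwrite('pics/c3.png',np.vstack([f['color'][150:400,100:540],cv2.resize(g['color'][270:390,280:480],(440,264),interpolation=2)]))
E
```

```text
5.25 [ 0.45286593 -0.29162695  0.02513055] 0.049799679634766884 0.0 [-0.26682506 -0.60836568 -0.02298766]
```

View pics/c3.png

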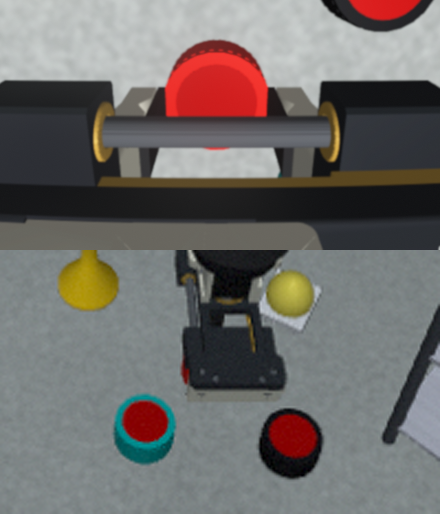

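The cap sits between the jaws, with its top at about (317,247) and the TCP projecting to about (316,250), but there's no grip force. I'll close further.

>>> {"fn": "servo_tool", "kwargs": {
  "targets": [
    {"angular": [0,0,0],"xyz": [0,0,0],"claw": 4.5},
    {"angular": [0,0,0],"xyz": [0,0,0],"claw": 4}
  ],
  "force": 25
}}

```text
t: 5.45
eef_pos: [0.4529, -0.2916, 0.0251]
ee_rot: [3.142, 0.0, -0.798]
force: [0.0, 0.1, 0.1]
width: 0.0424
gripper_force: 0.0
```

```bash
python3 - <<'E'
from h import *
f=grab('wrist','w4'); s=monitor.get_state(); print(s['t'],s['eef_pos'],s['width'],s['gripper_force'],s['force'])
a=cv2.imread('pics/w2.png')
r=lambda i:cv2.resize(i[140:360,190:450],(780,660)[:2] and (650,300) if 0 else (620,290)) 
cv2.imwrite('pics/c4.png',np.vstack([r(a),r(f['color'])]))
X=s['eef_pos']; T=np.array([np.cos(s['ee_rot'][2]+np.pi/2),np.sin(s['ee_rot'][2]+np.pi/2),0])
print(proj(f,[X+T*.022+[0,0,-.022],X-T*.022+[0,0,-.022],X+T*.022,X-T*.022,X]))
E
```

```text
5.5 [ 0.45287842 -0.29163627  0.02514742] 0.041248831628331206 0.0 [-0.43017175 -0.78356737  0.12163691]
[[277.93602774 235.6187361 ]
 [353.77290012 235.47690671]
 [273.48284812 250.76843065]
 [358.33507091 250.60595472]
 [315.91414309 250.74121098]]
```

View pics/c4.png

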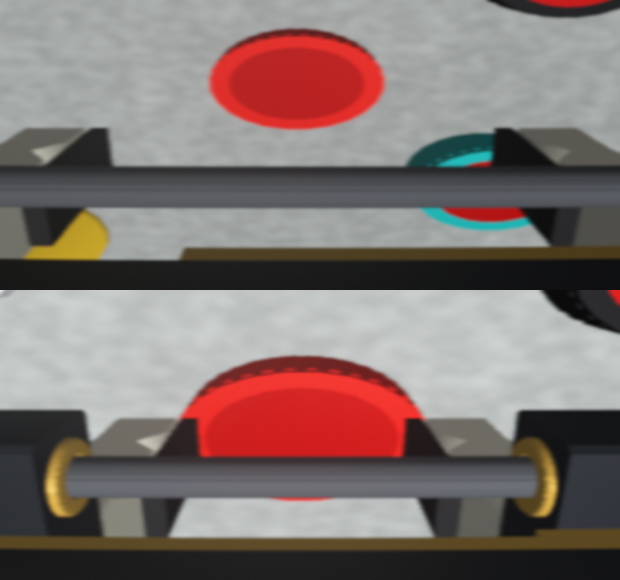

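The fingertips appear above the cap: their inner edges at crop (198,440) and (405,440) cover the cap's edges. So the jaws closed over it without touching. I'll open and feel downwards gently.

>>> {"fn": "servo_tool", "kwargs": {
  "targets": [
    {"angular": [0,0,0],"xyz": [0,0,0],"claw": 6},
    {"angular": [0,0,0],"xyz": [0,0,0],"claw": 7.5},
    {"angular": [0,0,0],"xyz": [0,0,0.1],"claw": 7.5},
    {"angular": [0,0,0],"xyz": [0,0,0.1],"claw": 7.5},
    {"angular": [0,0,0],"xyz": [0,0,0.1],"claw": 7.5},
    {"angular": [0,0,0],"xyz": [0,0,0.1],"claw": 7.5},
    {"angular": [0,0,0],"xyz": [0,0,0],"claw": 7.5}
  ]
}}

```text
t: 6.2
eef_pos: [0.4528, -0.2916, 0.021]
ee_rot: [3.141, 0.0, -0.798]
force: [0.1, -0.5, -0.1]
width: 0.0749
gripper_force: 0.0
```

>>> {"fn": "servo_tool", "kwargs": {
  "targets": [
    {"angular": [0,0,0],"xyz": [0,0,0.1],"claw": 7.5},
    {"angular": [0,0,0],"xyz": [0,0,0.1],"claw": 7.5},
    {"angular": [0,0,0],"xyz": [0,0,0.1],"claw": 7.5},
    {"angular": [0,0,0],"xyz": [0,0,0],"claw": 7.5}
  ]
}}

```text
t: 6.6
eef_pos: [0.4528, -0.2916, 0.018]
ee_rot: [3.141, 0.0, -0.798]
force: [-0.3, -0.1, 0.2]
width: 0.0752
gripper_force: 0.0
```

```bash
python3 - <<'E'
from fit import *
f=grab('wrist','w5'); s=monitor.get_state(); print(s['eef_pos'],s['force'],s['width'])
print(fitcap(f,[.4525,-.2915]), proj(f,[s['eef_pos']]))
cv2.imwrite('pics/c5.png',cv2.resize(f['color'][170:350,190:450],(780,540)))
E
```

```text
[ 0.45281314 -0.29163702  0.01806102] [ 0.68849165  0.2656731  -0.44863685] 0.07495478722044892
(array([ 0.45921025, -0.2983166 ,  0.02184152]), np.float64(8.602631872930512), array([ 262,  194,  109,   73, 6436], dtype=int32)) [[315.91332891 250.6997315 ]]
```

View pics/c5.png

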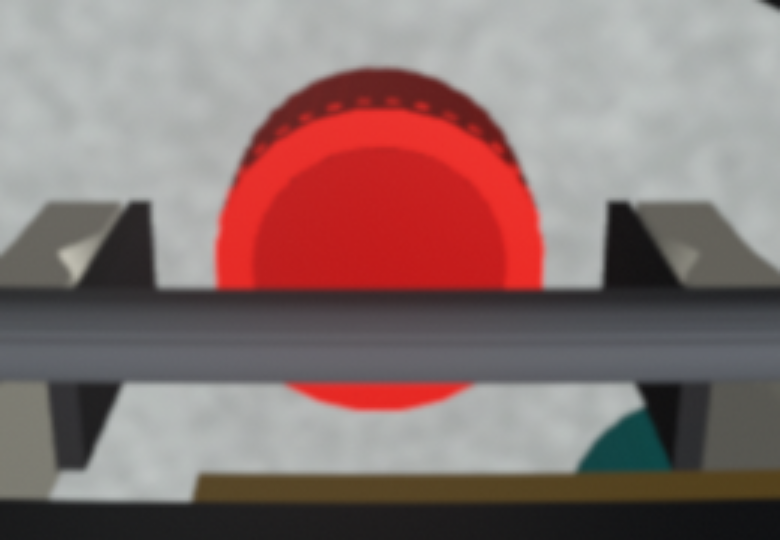

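The fingertips are at about cap-top level: the pad faces span 151 px for 75 mm, so depth 0.170, and the cap top is at about 0.171. They sit roughly 25–28 mm shorter than stated, so I'll go lower in steps and watch the force.

>>> {"fn": "servo_tool", "kwargs": {
  "targets": [
    {"angular": [0,0,0],"xyz": [0,0,0.25],"claw": 7.5},
    {"angular": [0,0,0],"xyz": [0,0,0.25],"claw": 7.5},
    {"angular": [0,0,0],"xyz": [0,0,0.25],"claw": 7.5},
    {"angular": [0,0,0],"xyz": [0,0,0.25],"claw": 7.5},
    {"angular": [0,0,0],"xyz": [0,0,0],"claw": 7.5}
  ]
}}

```text
t: 7.15
eef_pos: [0.4526, -0.2916, 0.0077]
ee_rot: [3.141, 0.001, -0.798]
force: [0.4, 0.4, -0.2]
width: 0.0748
gripper_force: 0.0
```

>>> {"fn": "servo_tool", "kwargs": {
  "targets": [
    {"angular": [0,0,0],"xyz": [0,0,0.2],"claw": 7.5},
    {"angular": [0,0,0],"xyz": [0,0,0.2],"claw": 7.5},
    {"angular": [0,0,0],"xyz": [0,0,0.2],"claw": 7.5},
    {"angular": [0,0,0],"xyz": [0,0,0.2],"claw": 7.5},
    {"angular": [0,0,0],"xyz": [0,0,0],"claw": 7.5}
  ]
}}

```text
t: 7.65
eef_pos: [0.4526, -0.2916, -0.0002]
ee_rot: [3.141, 0.0, -0.798]
force: [-0.3, 0.3, 0.1]
width: 0.0752
gripper_force: 0.0
```

>>> {"fn": "servo_tool", "kwargs": {
  "targets": [
    {"angular": [0,0,0],"xyz": [0,0,0],"claw": 6.2},
    {"angular": [0,0,0],"xyz": [0,0,0],"claw": 5.6},
    {"angular": [0,0,0],"xyz": [0,0,0],"claw": 5},
    {"angular": [0,0,0],"xyz": [0,0,0],"claw": 4.5},
    {"angular": [0,0,0],"xyz": [0,0,0],"claw": 4.5}
  ],
  "force": 25
}}

```text
t: 8.15
eef_pos: [0.453, -0.2916, 0.0002]
ee_rot: [-3.142, -0.0, -0.798]
force: [-0.2, 0.8, 0.3]
width: 0.0536
gripper_force: 25.0
```

```bash
python3 - <<'E'
from h import *
f=grab('wrist','w6'); s=monitor.get_state(); print(s['t'],s['eef_pos'],s['width'],s['gripper_force'],s['force'],s['moment'])
E
```

```text
8.2 [ 4.52967681e-01 -2.91656118e-01  2.53198344e-04] 0.053908266548345934 25.0000000273576 [-1.04323081 -0.45320115  0.53597424] [0.03518783 0.05327177 0.0046843 ]
```

>>> {"fn": "servo_tool", "kwargs": {
  "targets": [
    {"angular": [0,0,0],"xyz": [0,0,-1],"claw": 4.5},
    {"angular": [0,0,0],"xyz": [0,0,-2.5],"claw": 4.5},
    {"angular": [0,0,0],"xyz": [0,0,-3.5],"claw": 4.5},
    {"angular": [0,0,0],"xyz": [0,0,-3],"claw": 4.5},
    {"angular": [0,0,0],"xyz": [-1.2,-1.7,-2],"claw": 4.5},
    {"angular": [0,0,0],"xyz": [-2.4,-3.4,-1],"claw": 4.5},
    {"angular": [0,0,0],"xyz": [-2.4,-3.4,-1],"claw": 4.5},
    {"angular": [0,0,0],"xyz": [-2.4,-3.4,-1],"claw": 4.5},
    {"angular": [0,0,0],"xyz": [-2.4,-3.4,-1],"claw": 4.5},
    {"angular": [0,0,0],"xyz": [-2.4,-3.4,-1],"claw": 4.5},
    {"angular": [0,0,0],"xyz": [-2.4,-3.4,-1],"claw": 4.5},
    {"angular": [0,0,0],"xyz": [-2.4,-3.4,-1],"claw": 4.5},
    {"angular": [0,0,0],"xyz": [-2.4,-3.4,-1],"claw": 4.5},
    {"angular": [0,0,0],"xyz": [-2.4,-3.4,0],"claw": 4.5},
    {"angular": [0,0,0],"xyz": [-2,-2.5,0],"claw": 4.5},
    {"angular": [0,0,0],"xyz": [0,0,0],"claw": 4.5},
    {"angular": [0,0,0],"xyz": [0,0,0],"claw": 4.5}
  ]
}}

```text
t: 9.9
eef_pos: [0.5285, 0.1295, 0.2004]
ee_rot: [3.141, 0.0, -0.796]
force: [0.2, 0.4, 0.3]
width: 0.0539
gripper_force: 25.0
```

```bash
python3 - <<'E'
from h import *
f=grab('wrist','w7'); s=monitor.get_state(); print(s['t'],s['eef_pos'],s['ee_rot'],s['q'],s['width'],s['gripper_force'],s['force'],s['moment'])
print(proj(f,[[.57,.085,.138],s['eef_pos'],[.57,.085,.106]]))
E
```

```text
9.95 [0.52850591 0.12875401 0.2004363 ] [ 3.14137588e+00  1.12049692e-04 -7.97392927e-01] [ 5.99254102e-01  1.57865676e-01 -3.06263529e-01 -8.13966157e-05
 -1.10690003e+00  1.74185739e-01] 0.05372205050058403 24.99989803356584 [ 0.08608147 -0.13048052  0.02875353] [-0.03493354 -0.01938647  0.04213193]
[[317.85218228 125.28381859]
 [316.90664635 249.84653509]
 [317.5429732  123.32057748]]
```

View pics/w7.png

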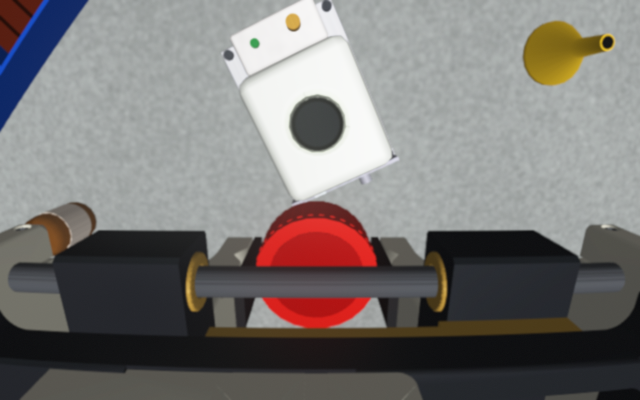

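The wrist view shows the black gasket disc centred at about (317,124), matching the prediction of (318,125), and the cap is held squarely at about (316,265). I'll refine both centres.

```bash
python3 - <<'E'
from fit import *
f=load('w7'); s=monitor.get_state(); g=cv2.cvtColor(f['color'],cv2.COLOR_BGR2GRAY)
m=(g<120).astype(np.uint8); m[:85]=0;m[165:]=0;m[:,:270]=0;m[:,365:]=0
n,l,st,c=cv2.connectedComponentsWithStats(m); i=1+np.argmax(st[1:,4]); e=cv2.fitEllipse(cv2.findContours((l==i).astype(np.uint8),0,1)[0][0])
print(st[i],c[i],e); M=onz(f,e[0],.138); print('mouth',M)
T=Ro.from_euler('xyz',s['ee_rot']).as_matrix()
# held cap: red top circle
h=cv2.cvtColor(f['color'],cv2.COLOR_BGR2HSV)
r=((((h[...,0]<8)|(h[...,0]>172))&(h[...,1]>140)&(h[...,2]>150))).astype(np.uint8); r[:200]=0
ys,xs=np.where(r); print('red top x',xs.min(),xs.max(),'y',ys.min(),ys.max())
pt=[s['eef_pos']+T@np.array([.0272*np.cos(a),.0272*np.sin(a),-.028]) for a in np.linspace(0,6.28,90)]
P=proj(f,pt); print('pred top',P.min(0),P.max(0))
print('tool delta cm',T.T@(np.array([M[0],M[1],.145])-s['eef_pos'])*100)
E
```

```text
[ 290   97   54   54 2257] [316.58573327 123.33274258] ((316.59136962890625, 123.33544921875), (52.284912109375, 53.16094970703125), 179.07476806640625)
mouth [0.57145471 0.08468203 0.138     ]
red top x 257 376 y 214 327
pred top [255.35566615 216.10406035] [378.95298533 327.95821037]
tool delta cm [6.15442996e+00 4.40728153e-03 5.54294173e+00]
```

>>> {"fn": "servo_tool", "kwargs": {
  "targets": [
    {"angular": [0,0,0],"xyz": [1.0,0,0],"claw": 4.5},
    {"angular": [0,0,0],"xyz": [2.0,0,0],"claw": 4.5},
    {"angular": [0,0,0],"xyz": [2.0,0,1],"claw": 4.5},
    {"angular": [0,0,0],"xyz": [1.1,0,2],"claw": 4.5},
    {"angular": [0,0,0],"xyz": [0,0,1.5],"claw": 4.5},
    {"angular": [0,0,0],"xyz": [0,0,1],"claw": 4.5},
    {"angular": [0,0,0],"xyz": [0,0,0],"claw": 4.5},
    {"angular": [0,0,0],"xyz": [0,0,0],"claw": 4.5}
  ]
}}

```text
t: 10.75
eef_pos: [0.5718, 0.0848, 0.1457]
ee_rot: [-3.141, -0.0, -0.798]
force: [0.1, 0.2, 0.1]
width: 0.0536
gripper_force: 25.0
```

```bash
python3 - <<'E'
from h import *
s=monitor.get_state(); print(s['t'],s['eef_pos'],s['ee_rot'],s['force'],s['moment'])
a=grab('scene','s8')['color'];b=grab('side','d8')['color']
cv2.imwrite('pics/c8.png',np.hstack([cv2.resize(i,(390,450),interpolation=2) for i in (a[150:240,306:384],b[125:215,254:332])]))
E
```

```text
10.75 [0.57176138 0.08477694 0.1457149 ] [-3.14135945e+00 -4.18168122e-04 -7.98216413e-01] [0.1001069  0.19402635 0.12552078] [ 0.04320177 -0.0682826  -0.01426976]
```

View pics/c8.png

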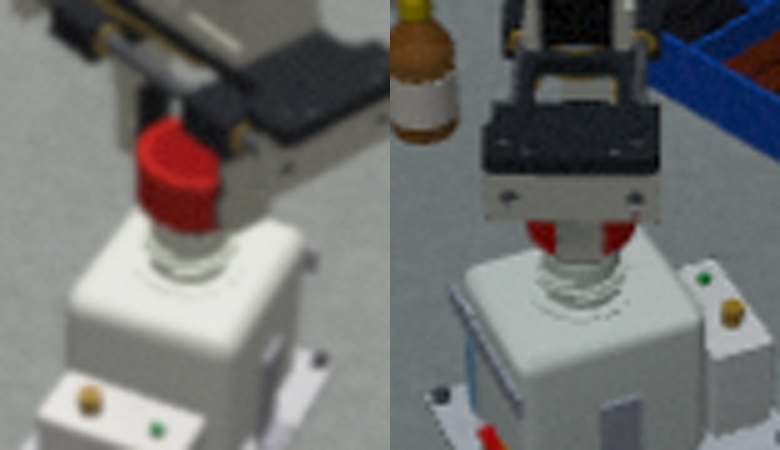

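The cap sits coaxially over the neck in both views. Lowering slowly.

>>> {"fn": "servo_tool", "kwargs": {
  "targets": [
    {"angular": [0,0,0],"xyz": [0,0,0.3],"claw": 4.5},
    {"angular": [0,0,0],"xyz": [0,0,0.3],"claw": 4.5},
    {"angular": [0,0,0],"xyz": [0,0,0.3],"claw": 4.5},
    {"angular": [0,0,0],"xyz": [0,0,0.3],"claw": 4.5},
    {"angular": [0,0,0],"xyz": [0,0,0.3],"claw": 4.5},
    {"angular": [0,0,0],"xyz": [0,0,0.2],"claw": 4.5},
    {"angular": [0,0,0],"xyz": [0,0,0.2],"claw": 4.5},
    {"angular": [0,0,0],"xyz": [0,0,0],"claw": 4.5},
    {"angular": [0,0,0],"xyz": [0,0,0],"claw": 4.5}
  ]
}}

```text
t: 11.75
eef_pos: [0.5715, 0.0852, 0.1261]
ee_rot: [3.142, -0.0, -0.798]
force: [-0.2, -0.1, -1.0]
width: 0.0535
gripper_force: 25.0
```

>>> {"fn": "servo_tool", "kwargs": {
  "targets": [
    {"angular": [0,0,0],"xyz": [0,0,0.1],"claw": 4.5},
    {"angular": [0,0,0],"xyz": [0,0,0.1],"claw": 4.5},
    {"angular": [0,0,0],"xyz": [0,0,0],"claw": 4.5}
  ]
}}

```text
t: 12.05
eef_pos: [0.5714, 0.0852, 0.124]
ee_rot: [3.141, 0.0, -0.798]
force: [0.1, -0.4, -1.4]
width: 0.0536
gripper_force: 25.0
```

>>> {"fn": "servo_tool", "kwargs": {
  "targets": [
    {"angular": [0,0,0],"xyz": [0,0,0.05],"claw": 4.5},
    {"angular": [0,0,0],"xyz": [0,0,0.05],"claw": 4.5},
    {"angular": [0,0,0],"xyz": [0,0,0.05],"claw": 4.5},
    {"angular": [0,0,0],"xyz": [0,0,0],"claw": 4.5}
  ]
}}

```text
t: 12.45
eef_pos: [0.5714, 0.0852, 0.1226]
ee_rot: [3.141, 0.0, -0.798]
force: [0.5, 0.7, -0.6]
width: 0.0538
gripper_force: 25.0
```

>>> {"fn": "servo_tool", "kwargs": {
  "targets": [
    {"angular": [0,0,0],"xyz": [0,0,0.05],"claw": 4.5},
    {"angular": [0,0,0],"xyz": [0,0,0.05],"claw": 4.5},
    {"angular": [0,0,0],"xyz": [0,0,0],"claw": 4.5}
  ]
}}

```text
t: 12.75
eef_pos: [0.5715, 0.0852, 0.1216]
ee_rot: [3.142, 0.0, -0.798]
force: [0.9, -1.0, -0.5]
width: 0.0536
gripper_force: 25.0
```

>>> {"fn": "servo_tool", "kwargs": {
  "targets": [
    {"angular": [0,0,0],"xyz": [0,0,0.05],"claw": 4.5},
    {"angular": [0,0,0],"xyz": [0,0,0.05],"claw": 4.5},
    {"angular": [0,0,0],"xyz": [0,0,0],"claw": 4.5}
  ]
}}

```text
t: 13.05
eef_pos: [0.5714, 0.0852, 0.1206]
ee_rot: [3.142, 0.0, -0.798]
force: [0.1, -0.2, -1.2]
width: 0.0536
gripper_force: 25.0
```

>>> {"fn": "servo_tool", "kwargs": {
  "targets": [
    {"angular": [0,0,0],"xyz": [0,0,0.05],"claw": 4.5},
    {"angular": [0,0,0],"xyz": [0,0,0.05],"claw": 4.5},
    {"angular": [0,0,0],"xyz": [0,0,0],"claw": 4.5}
  ]
}}

```text
t: 13.35
eef_pos: [0.5715, 0.0852, 0.1196]
ee_rot: [3.142, -0.0, -0.798]
force: [-0.1, -0.3, 0.2]
width: 0.0537
gripper_force: 25.0
```

>>> {"fn": "servo_tool", "kwargs": {
  "targets": [
    {"angular": [0,0,0],"xyz": [0,0,0.05],"claw": 4.5},
    {"angular": [0,0,0],"xyz": [0,0,0.05],"claw": 4.5},
    {"angular": [0,0,0],"xyz": [0,0,0],"claw": 4.5}
  ]
}}

```text
t: 13.65
eef_pos: [0.5715, 0.0852, 0.1195]
ee_rot: [-3.141, -0.0, -0.798]
force: [-2.7, -0.6, 6.2]
width: 0.0535
gripper_force: 25.0
```

>>> {"fn": "servo_tool", "kwargs": {
  "targets": [
    {"angular": [0,0,0],"xyz": [0,0,0.05],"claw": 4.5},
    {"angular": [0,0,0],"xyz": [0,0,0.05],"claw": 4.5},
    {"angular": [0,0,0],"xyz": [0,0,0],"claw": 4.5}
  ]
}}

```text
t: 13.95
eef_pos: [0.5716, 0.0852, 0.1194]
ee_rot: [-3.141, -0.001, -0.797]
force: [-6.0, 0.7, 13.6]
width: 0.0535
gripper_force: 25.0
```

>>> {"fn": "servo_tool", "kwargs": {
  "targets": [
    {"angular": [0,0,0],"xyz": [-0.03,0.03,-0.04],"claw": 4.5},
    {"angular": [0,0,-4],"xyz": [0,0,-0.017],"claw": 4.5},
    {"angular": [0,0,-4],"xyz": [0,0,-0.017],"claw": 4.5},
    {"angular": [0,0,-4],"xyz": [0,0,-0.017],"claw": 4.5},
    {"angular": [0,0,-4],"xyz": [0,0,-0.017],"claw": 4.5}
  ]
}}

```text
t: 14.45
eef_pos: [0.5719, 0.0854, 0.1201]
ee_rot: [-3.14, -0.002, -0.515]
force: [-1.3, 0.8, 7.2]
width: 0.053
gripper_force: 25.0
```

```bash
cat > p.py <<'E'
from station import monitor
s=monitor.get_state(); print(s['t'],s['eef_pos'].round(5),s['ee_rot'].round(4),s['force'].round(1),s['moment'].round(3),s['q'][5].round(2),s['width'].round(4))
E
python3 p.py
```

```text
Traceback (most recent call last):
  File "p.py", line 2, in <module>
    s=monitor.get_state(); print(s['t'],s['eef_pos'].round(5),s['ee_rot'].round(4),s['force'].round(1),s['moment'].round(3),s['q'][5].round(2),s['width'].round(4))
                                                                                                                                               ^^^^^^^^^^^^^^^^
AttributeError: 'float' object has no attribute 'round'
```

>>> {"fn": "servo_tool", "kwargs": {
  "targets": [
    {"angular": [0,0,-4],"xyz": [0,0,-0.017],"claw": 4.5},
    {"angular": [0,0,-4],"xyz": [0,0,-0.017],"claw": 4.5},
    {"angular": [0,0,-4],"xyz": [0,0,-0.017],"claw": 4.5},
    {"angular": [0,0,-4],"xyz": [0,0,-0.017],"claw": 4.5},
    {"angular": [0,0,-4],"xyz": [0,0,-0.017],"claw": 4.5},
    {"angular": [0,0,-4],"xyz": [0,0,-0.017],"claw": 4.5},
    {"angular": [0,0,-4],"xyz": [0,0,-0.017],"claw": 4.5}
  ]
}}

```text
t: 15.15
eef_pos: [0.572, 0.0855, 0.1213]
ee_rot: [-3.141, -0.002, -0.027]
force: [-0.5, 0.3, 7.1]
width: 0.0536
gripper_force: 25.0
```

```bash
sed -i "s/,s\['width'\].round(4)//" p.py; python3 p.py
```

```text
15.15 [0.57202 0.0855  0.12127] [-3.141e+00 -2.300e-03 -2.670e-02] [-0.5  0.3  7.1] [ 0.029  0.432 -0.098] 1.06
```

>>> {"fn": "servo_tool", "kwargs": {
  "targets": [
    {"angular": [0,0,-4],"xyz": [0,0,-0.017],"claw": 4.5},
    {"angular": [0,0,-4],"xyz": [0,0,-0.017],"claw": 4.5},
    {"angular": [0,0,-4],"xyz": [0,0,-0.017],"claw": 4.5},
    {"angular": [0,0,-4],"xyz": [0,0,-0.017],"claw": 4.5},
    {"angular": [0,0,-4],"xyz": [0,0,-0.017],"claw": 4.5},
    {"angular": [0,0,-4],"xyz": [0,0,-0.017],"claw": 4.5}
  ]
}}

```text
t: 15.75
eef_pos: [0.5722, 0.0857, 0.1222]
ee_rot: [3.141, -0.003, 0.392]
force: [0.1, 0.6, 5.7]
width: 0.0537
gripper_force: 25.0
```

>>> {"fn": "servo_tool", "kwargs": {
  "targets": [
    {"angular": [0,0,-3],"xyz": [0,0,-0.01],"claw": 4.5},
    {"angular": [0,0,-3],"xyz": [0,0,-0.01],"claw": 4.5},
    {"angular": [0,0,-3],"xyz": [0,0,-0.01],"claw": 4.5},
    {"angular": [0,0,-3],"xyz": [0,0,-0.01],"claw": 4.5}
  ]
}}

```text
t: 16.15
eef_pos: [0.5722, 0.0857, 0.1225]
ee_rot: [3.141, -0.003, 0.601]
force: [0.2, 1.3, 3.6]
width: 0.0536
gripper_force: 25.0
```

>>> {"fn": "servo_tool", "kwargs": {
  "targets": [
    {"angular": [0,0,-3],"xyz": [0,0,0],"claw": 4.5},
    {"angular": [0,0,-3],"xyz": [0,0,0],"claw": 4.5},
    {"angular": [0,0,-3],"xyz": [0,0,0],"claw": 4.5}
  ]
}}

```text
t: 16.45
eef_pos: [0.5712, 0.0853, 0.1215]
ee_rot: [3.141, -0.001, 0.758]
force: [0.3, 0.4, -1.0]
width: 0.0538
gripper_force: 25.0
```

It dropped: z fell 1 mm and the force went to zero. Lowering into the thread without turning.

>>> {"fn": "servo_tool", "kwargs": {
  "targets": [
    {"angular": [0,0,0],"xyz": [0,0,0.08],"claw": 4.5},
    {"angular": [0,0,0],"xyz": [0,0,0.08],"claw": 4.5},
    {"angular": [0,0,0],"xyz": [0,0,0.08],"claw": 4.5},
    {"angular": [0,0,0],"xyz": [0,0,0.08],"claw": 4.5},
    {"angular": [0,0,0],"xyz": [0,0,0],"claw": 4.5}
  ]
}}

```text
t: 16.95
eef_pos: [0.5711, 0.0852, 0.1183]
ee_rot: [3.141, -0.0, 0.755]
force: [-0.4, -0.7, 1.3]
width: 0.0537
gripper_force: 25.0
```

>>> {"fn": "servo_tool", "kwargs": {
  "targets": [
    {"angular": [0,0,0],"xyz": [0,0,0.05],"claw": 4.5},
    {"angular": [0,0,0],"xyz": [0,0,0.05],"claw": 4.5},
    {"angular": [0,0,0],"xyz": [0,0,0],"claw": 4.5}
  ]
}}

```text
t: 17.25
eef_pos: [0.5712, 0.0852, 0.1181]
ee_rot: [3.141, -0.001, 0.756]
force: [-2.6, -0.5, 8.7]
width: 0.0534
gripper_force: 25.0
```

>>> {"fn": "servo_tool", "kwargs": {
  "targets": [
    {"angular": [0,0,4],"xyz": [0,0,0.014],"claw": 4.5},
    {"angular": [0,0,5],"xyz": [0,0,0.02],"claw": 4.5},
    {"angular": [0,0,5],"xyz": [0,0,0.02],"claw": 4.5},
    {"angular": [0,0,5],"xyz": [0,0,0.02],"claw": 4.5},
    {"angular": [0,0,5],"xyz": [0,0,0.02],"claw": 4.5},
    {"angular": [0,0,5],"xyz": [0,0,0.02],"claw": 4.5}
  ]
}}

```text
t: 17.85
eef_pos: [0.5716, 0.0852, 0.1169]
ee_rot: [3.141, -0.001, 0.246]
force: [-1.8, -1.0, 5.9]
width: 0.0533
gripper_force: 25.0
```

```bash
python3 p.py
```

```text
17.85 [0.57165 0.08515 0.11693] [ 3.1412e+00 -1.4000e-03  2.4590e-01] [-1.8 -1.   5.9] [-0.342  0.453  0.069] 1.33
```

>>> {"fn": "servo_tool", "kwargs": {
  "targets": [
    {"angular": [0,0,5],"xyz": [0,0,0.021],"claw": 4.5},
    {"angular": [0,0,5],"xyz": [0,0,0.021],"claw": 4.5},
    {"angular": [0,0,5],"xyz": [0,0,0.021],"claw": 4.5},
    {"angular": [0,0,5],"xyz": [0,0,0.021],"claw": 4.5},
    {"angular": [0,0,5],"xyz": [0,0,0.021],"claw": 4.5},
    {"angular": [0,0,5],"xyz": [0,0,0.021],"claw": 4.5},
    {"angular": [0,0,5],"xyz": [0,0,0.021],"claw": 4.5},
    {"angular": [0,0,5],"xyz": [0,0,0.021],"claw": 4.5},
    {"angular": [0,0,5],"xyz": [0,0,0.021],"claw": 4.5},
    {"angular": [0,0,5],"xyz": [0,0,0.021],"claw": 4.5}
  ]
}}

```text
t: 18.85
eef_pos: [0.5723, 0.0854, 0.1149]
ee_rot: [-3.14, -0.002, -0.627]
force: [0.5, -1.1, 5.1]
width: 0.0538
gripper_force: 25.0
```

```bash
python3 p.py
```

```text
18.85 [0.57225 0.08538 0.11489] [-3.1399e+00 -1.8000e-03 -6.2670e-01] [ 0.5 -1.1  5.1] [-0.256 -0.313  0.037] 0.46
```

>>> {"fn": "servo_tool", "kwargs": {
  "targets": [
    {"angular": [0,0,5],"xyz": [0,0,0.021],"claw": 4.5},
    {"angular": [0,0,5],"xyz": [0,0,0.021],"claw": 4.5},
    {"angular": [0,0,5],"xyz": [0,0,0.021],"claw": 4.5},
    {"angular": [0,0,5],"xyz": [0,0,0.021],"claw": 4.5},
    {"angular": [0,0,5],"xyz": [0,0,0.021],"claw": 4.5}
  ]
}}

```text
t: 19.35
eef_pos: [0.5722, 0.0853, 0.1139]
ee_rot: [-3.139, -0.001, -1.063]
force: [0.8, -0.3, 6.3]
width: 0.0534
gripper_force: 25.0
```

```bash
python3 p.py
```

```text
19.35 [0.57224 0.08534 0.11391] [-3.1393e+00 -1.0000e-03 -1.0629e+00] [ 0.8 -0.3  6.3] [-0.34  -0.106  0.047] 0.02
```

>>> {"fn": "servo_tool", "kwargs": {
  "targets": [
    {"angular": [0,0,5],"xyz": [0,0,0.01],"claw": 4.5},
    {"angular": [0,0,5],"xyz": [0,0,0.01],"claw": 4.5},
    {"angular": [0,0,5],"xyz": [0,0,0.01],"claw": 4.5},
    {"angular": [0,0,5],"xyz": [0,0,0.01],"claw": 4.5},
    {"angular": [0,0,5],"xyz": [0,0,0.01],"claw": 4.5}
  ]
}}

```text
t: 19.85
eef_pos: [0.5719, 0.0852, 0.1134]
ee_rot: [-3.14, -0.0, -1.499]
force: [-1.0, -1.3, 6.6]
width: 0.053
gripper_force: 25.0
```

```bash
python3 p.py
```

```text
19.85 [0.57191 0.08517 0.11344] [-3.1397e+00 -2.0000e-04 -1.4993e+00] [-1.  -1.3  6.6] [-0.432  0.286  0.039] -0.42
```

>>> {"fn": "servo_tool", "kwargs": {
  "targets": [
    {"angular": [0,0,5],"xyz": [0,0,0.005],"claw": 4.5},
    {"angular": [0,0,5],"xyz": [0,0,0.005],"claw": 4.5},
    {"angular": [0,0,5],"xyz": [0,0,0.005],"claw": 4.5},
    {"angular": [0,0,5],"xyz": [0,0,0.005],"claw": 4.5},
    {"angular": [0,0,5],"xyz": [0,0,0.005],"claw": 4.5}
  ],
  "force": 35
}}

```text
t: 20.35
eef_pos: [0.5714, 0.085, 0.113]
ee_rot: [-3.141, 0.0, -1.936]
force: [-2.4, -1.6, 5.6]
width: 0.0536
gripper_force: 35.0
```

```bash
python3 p.py
```

```text
20.35 [0.57136 0.08503 0.11296] [-3.1407e+00  1.0000e-04 -1.9358e+00] [-2.4 -1.6  5.6] [-0.296  0.669  0.131] -0.85
```

>>> {"fn": "servo_tool", "kwargs": {
  "targets": [
    {"angular": [0,0,4],"xyz": [0,0,0.016],"claw": 4.5},
    {"angular": [0,0,4],"xyz": [0,0,0.016],"claw": 4.5},
    {"angular": [0,0,4],"xyz": [0,0,0.016],"claw": 4.5},
    {"angular": [0,0,0],"xyz": [0,0,0],"claw": 4.5}
  ]
}}

```text
t: 20.75
eef_pos: [0.5713, 0.085, 0.1125]
ee_rot: [-3.141, 0.0, -2.144]
force: [-1.3, -1.2, 6.9]
width: 0.0533
gripper_force: 35.0
```

```bash
python3 p.py
```

```text
20.75 [0.57131 0.08496 0.1125 ] [-3.1407e+00  1.0000e-04 -2.1441e+00] [-1.3 -1.2  6.9] [-0.371  0.615 -0.12 ] -1.06
```

>>> {"fn": "servo_tool", "kwargs": {
  "targets": [
    {"angular": [0,0,3],"xyz": [0,0,0.01],"claw": 4.5},
    {"angular": [0,0,3],"xyz": [0,0,0.01],"claw": 4.5},
    {"angular": [0,0,3],"xyz": [0,0,0.01],"claw": 4.5}
  ]
}}

```text
t: 21.05
eef_pos: [0.5711, 0.0848, 0.1122]
ee_rot: [-3.141, -0.0, -2.301]
force: [-4.0, -1.8, 7.3]
width: 0.0536
gripper_force: 35.0
```

```bash
python3 p.py
```

```text
21.05 [0.57114 0.08485 0.11215] [-3.1408e+00 -2.0000e-04 -2.3005e+00] [-4.  -1.8  7.3] [-0.598  0.882  0.304] -1.22
```

>>> {"fn": "servo_tool", "kwargs": {
  "targets": [
    {"angular": [0,0,0],"xyz": [0,0,-0.05],"claw": 4.5},
    {"angular": [0,0,0],"xyz": [0,0,-0.04],"claw": 4.5},
    {"angular": [0,0,0],"xyz": [0,0,0],"claw": 4.5}
  ]
}}

```text
t: 21.35
eef_pos: [0.5711, 0.0849, 0.1122]
ee_rot: [-3.141, -0.0, -2.299]
force: [0.6, -3.2, 2.3]
width: 0.0536
gripper_force: 35.0
```

```bash
python3 p.py
```

```text
21.35 [0.57112 0.08486 0.11222] [-3.1413e+00 -3.0000e-04 -2.2986e+00] [ 0.6 -3.2  2.3] [-1.262 -0.346 -0.215] -1.21
```

The thread holds the cap at −11.8 mm with the pressure off. Releasing.

>>> {"fn": "servo_tool", "kwargs": {
  "targets": [
    {"angular": [0,0,0],"xyz": [0,0,0],"claw": 5.6},
    {"angular": [0,0,0],"xyz": [0,0,0],"claw": 6.2},
    {"angular": [0,0,0],"xyz": [0,0,0],"claw": 7.5},
    {"angular": [0,0,0],"xyz": [0,0,0],"claw": 8},
    {"angular": [0,0,0],"xyz": [0,0,0],"claw": 8},
    {"angular": [0,0,0],"xyz": [0,0,-1],"claw": 8},
    {"angular": [0,0,0],"xyz": [0,0,-3],"claw": 8},
    {"angular": [0,0,0],"xyz": [0,0,-4],"claw": 8},
    {"angular": [0,0,0],"xyz": [-2,0,-2],"claw": 8},
    {"angular": [0,0,0],"xyz": [-3,0,0],"claw": 8},
    {"angular": [0,0,0],"xyz": [-1,0,0],"claw": 8},
    {"angular": [0,0,0],"xyz": [0,0,0],"claw": 8},
    {"angular": [0,0,0],"xyz": [0,0,0],"claw": 8}
  ]
}}

```text
t: 22.65
eef_pos: [0.6104, 0.1297, 0.2119]
ee_rot: [3.141, -0.001, -2.299]
force: [-0.2, -0.5, -0.2]
width: 0.0798
gripper_force: 0.0
```

```bash
python3 p.py; python3 - <<'E'
from fit import *
a=grab('wrist','w9')
x,e,st=fitcap(a,[.571,.085],.112); print(x,e,st)
b=grab('side','d9'); x,e,st=fitcap(b,[.571,.085],.112); print(x,e,st)
cv2.imwrite('pics/c9.png',np.hstack([cv2.resize(a['color'],(440,275)),cv2.resize(b['color'][120:240,240:380],(321,275),interpolation=2)]))
E
```

```text
22.65 [0.61038 0.12973 0.21186] [ 3.1411e+00 -1.2000e-03 -2.2987e+00] [-0.2 -0.5 -0.2] [ 0.04  -0.056 -0.024] -1.25
[0.57203034 0.08489633 0.02632331] 0.2891055783864024 [ 277   87   77   79 4821]
[0.57149691 0.09021723 0.02327111] 1.2740851586671975 [282 165  21  22 325]
```

View pics/c9.png

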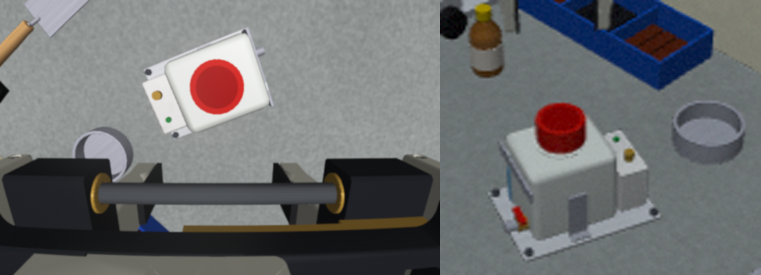

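The cap is on the neck, level and centred at about (0.572, 0.085), and the gripper is clear of it. Handing in.

```bash
python3 -c "
from station import order
print(order.job_done())"
```

```text
the job is handed in; nothing more can be done
None
```

The red cap is screwed down on the thinner tank with its middle about 11.8 mm below the gasket's free top (target 10.6 to 13.2), released, and handed in at about 23 s; the judge's verdict was not shown.

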